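# Refit the grease filter in the table-top fume extractor

### The job

The washed grease-filter panel lies on the worktop: pick it up and put it back into the open bay on top of the white fume extractor. Tilt it, hook its long lip under the rail on the far side of the bay and up against the soft seal, swing it down, and press the near edge until the orange sprung catch clicks over it and the panel lies fully home and level, then let go. The frame never sits quite in the same place in its rubber surround, so feel your way in and never push or press with more than about 12 N; leave the drinking glass, the garlic and the loose lemon where they are.

Things in the scene. Friction and masses are not known exactly. Their poses are not given: they have to be found in the camera images.
- handle (a point): Middle of the grip of the filter panel's black handle, an upright bar 16 mm thick (x), 60 long (y), 27 high on the plate. Point: 28 mm above the panel's underside, 15 above the plate top, 12 below the bar's top. Axes are the panel's: x from flange edge to lip edge, z up. Pinch across the 16 mm (closing along x): it then holds the panel at any tilt. Lip starts roughly away from the robot.
- panel: Loose aluminium filter panel with steel slats, about 0.22 kg, flat on the worktop at the start, handle up. Origin: middle of its underside, under the handle. In its x: plate -52 to +60 mm, 13 thick, 140 wide; lip +60 to +74; flange -52 to -60 (both 4 mm thick, 130 wide, level with the underside). Lip tip to flange edge 134 mm.
- lip (a point): Middle of the tip of the panel's long lip: 74 mm along the panel's +x and 26 mm below the handle point, 2 mm above the underside.
- thumb_rest (a point): Top of the black ribbed thumb rest (16 x 40 mm) near the flange edge: 38 mm along the panel's -x from the handle, 16 mm above the underside, 3 mm above the plate. Press here to latch.
- unit: Fume extractor: white box fixed on the worktop, 270 mm deep (its x, pointing away from the robot), 240 wide (y), deck 85 high, controls at the near end, open bay with a fan in the top. Origin under its centre on the worktop.
- bay (a point): Nominal bay centre at the height of the far seat (78 mm above the worktop); extractor axes. The metal frame in the bay hangs in a stiff rubber surround: it sits level, but up to 9 mm nearer or farther along x and up to 4.5 mm higher or lower than this; not measured, to be felt (it holds below 50 N). Home, the handle is within 3 mm of the frame's real centre. Side walls 147 mm apart, 10 mm high.
- rail (a point): Near edge of the far rail, at its underside, for a centred frame: 64 mm along +x from bay, 8.5 mm above the seat; shifts with the frame. Rail 5.5 mm thick. Under it run rubber runners, tops at seat height, that start 40 mm before the edge and hold 3 N, then give 2 mm: touch them with the lip to find the height. The lip goes under at 12 to 16 degrees, flange edge high, tip 0 to 1.5 mm above them.
- seal (a point): Face of the round black seal under the rail for a centred frame: 73 mm along +x from bay, 9 mm behind the rail's edge, 4.5 above the seat; shifts with the frame. Pushed by the lip it yields 3 mm, 1 N at first and 2.4 N more per mm, then is solid. Keep the lip 1 to 2 mm into it while swinging down, or the flange edge lands on the near wall (face 61.5 mm along -x from the frame centre, 8 mm high).
- catch (a joint): Orange sprung catch, mid near wall: retraction in m, 0 free, 0.007 fully back. Slopes from 14 mm above the seat to a nose at 4 mm, 3.5 mm out. Let the panel go only when its flange rests on the slope (11 mm high), as the seal pushes it nearer. Pressing the thumb rest straight down, slowly, with 5 to 10 N drives it past the nose onto a soft gasket (yields 6 mm, to 10 N), which lifts it back under the catch.
- glass: Clear drinking glass, 80 mm across, 91 mm tall, right of the extractor; origin under its centre. To be left alone.
- garlic: Garlic bulb, 56 mm, on the left; to be left alone.
- lemon_1: Lemon, 71 x 53 mm, on the left; to be left alone.

How it is judged:
By the outcome, as a careful person would: the job done as asked, in the order asked, and still so for the second after the job is handed in, with the robot touching nothing.
It also fails if it takes over 56 s, if anything falls off the work surface, if the arm or the gripper's body presses on something with over 40 N, if the wrist force passes 120 N, or if a joint passes its speed limit or range.

### The arm

A 6-joint arm with a two-finger parallel gripper is mounted at the origin on a cart in front of the work surface, level with it; the furniture and walls round the work are solid. World frame = base frame: x ahead of the robot, y to its left, z up, the work surface at z = 0. Lengths are in m, angles in rad, forces in N, time in s.
With the tool pointing down it reaches from about 0.375 to 0.975 m from the base axis. Payload 3.8 kg.
Tool frame: the origin (TCP) lies midway between the tips of the shut fingers; the grasp point (between the pads) lies 19 mm behind it; x points along the fingers, y is the direction in which the jaws open and shut, and the axes are right-handed (so a half turn about x gives the same grasp; the last joint's range is limited). The gripper opens to 88 mm and grips with 3 to 60 N. Pads are 18 mm wide; open, the fingers measure 123 mm over their backs; the gripper's body (75 mm by 187 mm) begins 45 mm behind the grasp point.
Start: joints at [-1.16, 0.264, 1.604, -0, 1.274, -0.037], TCP at [0.292, -0.608, 0.239] pointing down, gripper open.
Joint ranges: [-2.63, 2.63], [-0.94, 2.18], [0.31, 2.57], [-1.31, 4.45], [0, 2.66], [-2.55, 2.55]. Speed limits (rad/s): [2.57, 2.57, 3.14, 3.14, 3.14, 3.14].

### API

Orientations are given as a rotation vector (axis times angle).
In Python, from cell import manip, inverse_kinematics, cams, order gives the robot as it stands. Calls block until the motion is done:
- manip.move_pose(position, orientation): joint-space move of the TCP to a pose.
- manip.move_linear(position, rate=0.15, rot=None): straight line of the TCP; rot=None keeps the orientation; rate is the mean speed in m/s.
- manip.set_joints(angles): joint-space move.
- manip.set_gripper(opening, force=None): finger opening in m; force is the grip in N (None keeps the last); returns when the fingers have stopped.
- manip.dwell(seconds).
- inverse_kinematics(position, orientation): joint angles nearest the present ones, or None.
- manip.state(): the state.
- cams.capture(name): name is "scene" or "side" or "wrist"; returns a dict with "image" (420x560x3 uint8, blue, green, red), "z_map" (420x560 float32, m along the optical axis (not along the pixel's ray), 0 where there is no reading), "intrinsics" (3x3 intrinsics, pixels), "position" and "orientation" of the camera in the world; the wrist camera has in their place "T_tool_cam" (4x4, takes a point from camera to tool coordinates, whose origin is the TCP and whose axes are the tool frame's). Camera axes: x right, y down, z forward; pixel columns grow to the right and rows downward; lengths in m; the calibration is good to about 2 mm. A picture is of the moment at which its call begins: read the wrist's pose just before it.
A pose or a line that the arm cannot do raises manip.IKError and nothing moves.
- order.close_job(): hands the job in, once; it reports no verdict.
The state is a dict: "clock": time; "joint_pos": joint angles; "joint_velocities": joint speeds; "tau": joint torques, N m; "tool_pos": TCP position; "tcp_rot": TCP orientation; "contact_force": force on the tool from outside, world axes, zero at the start; "moment": the same for the moment, N m; "gripper_width": finger opening in m.
Only numpy, scipy, OpenCV 4.12 (cv2) and the standard library are available. Lean on these libraries where they do the work, as an engineer would, in place of code of your own. Each camera call takes 0.05 s, during which the arm holds its last target. There are 200 camera calls.

## Working session

There is one attempt and no reset: what is moved stays moved. The work goes in short steps, each a Python script; the robot and the scene stay as the last script left them, time stands still between calls to the robot, and variables do not carry over. Pictures are saved under pics/ and viewed, about 8 in all and at most 12, crops included, and the job is handed in when it is done.

```bash
ls; mkdir -p pics
python3 - <<'E'
from cell import manip,cams
import cv2,numpy as np
s=manip.state();print({k:np.round(v,3) for k,v in s.items()})
for n in("scene","side"):
    c=cams.capture(n);cv2.imwrite(f"pics/{n}0.png",c["image"]);np.savez(f"{n}0.npz",**c)
    print(n,c["intrinsics"],c["position"],c["orientation"])
E
```

```text
pics
{'clock': np.float64(0.0), 'joint_pos': array([-1.16 ,  0.265,  1.605,  0.   ,  1.274, -0.037]), 'joint_velocities': array([-0.001,  0.001,  0.001,  0.001,  0.001,  0.001]), 'tau': array([ 0.0000e+00, -5.0211e+01, -3.5688e+01,  7.3000e-02,  2.9000e-02,
       -0.0000e+00]), 'tool_pos': array([ 0.292, -0.608,  0.237]), 'tcp_rot': array([ 1.973,  0.452, -1.974]), 'contact_force': array([-0.394,  0.301,  0.548]), 'moment': array([-0.003,  0.007, -0.014]), 'gripper_width': np.float64(0.088)}
scene [[491.96123561   0.         272.29744392]
 [  0.         491.96123561 218.06259695]
 [  0.           0.           1.        ]] [-0.27849161  0.6316723   0.75075027] [-1.04620063  2.19694685 -1.18506792]
side [[407.35499894   0.         281.9975296 ]
 [  0.         407.35499894 214.38571321]
 [  0.           0.           1.        ]] [-0.66361147 -0.11099096  0.62271957] [-1.55461608  1.42915581 -0.96468542]
```

View pics/scene0.png

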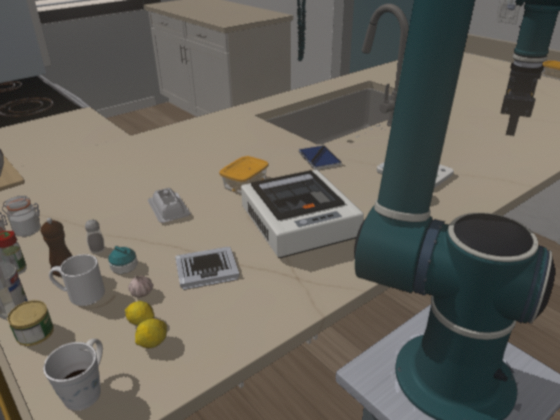

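View pics/side0.png

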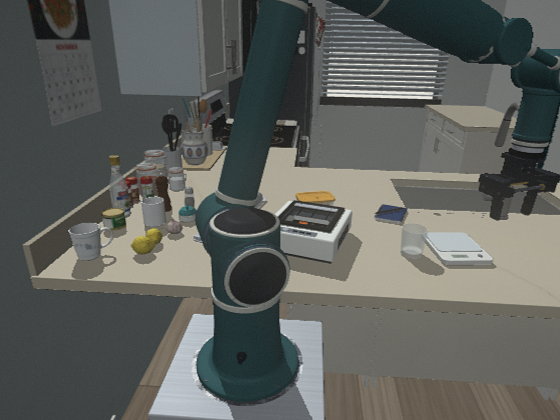

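The scene view shows the panel at about (207,265), the extractor with its bay at (300,205), lemons at (140,312) and (150,333), and the garlic at (140,288). In the side view the glass is at (413,238). Next I'll get coarse positions.

```bash
cat > h.py <<'E'
import numpy as np,cv2
from scipy.spatial.transform import Rotation as Ro
from cell import manip,inverse_kinematics,cams,order
def campose(c,st=None):
    if "T_tool_cam" in c:
        T=np.eye(4);T[:3,:3]=Ro.from_rotvec(st["tcp_rot"]).as_matrix();T[:3,3]=st["tool_pos"];T=T@c["T_tool_cam"]
        return T[:3,:3],T[:3,3]
    return Ro.from_rotvec(c["orientation"]).as_matrix(),np.array(c["position"])
def rays(c,uv,R): 
    uv=np.atleast_2d(np.asarray(uv,float));K=c["intrinsics"]
    return np.c_[(uv-K[:2,2][None])/[K[0,0],K[1,1]],np.ones(len(uv))]@R.T
def onplane(c,uv,z,st=None):
    R,p=campose(c,st);d=rays(c,uv,R);return p+d*((z-p[2])/d[:,2])[:,None]
def proj(c,P,st=None):
    R,p=campose(c,st);q=(np.atleast_2d(P)-p)@R;K=c["intrinsics"];return q[:,:2]/q[:,2:]*[K[0,0],K[1,1]]+K[:2,2]
def cloud(c,st=None):
    R,p=campose(c,st);h,w=c["z_map"].shape;v,u=np.mgrid[:h,:w]
    d=rays(c,np.c_[u.ravel(),v.ravel()],R);return (p+d*c["z_map"].ravel()[:,None]).reshape(h,w,3)
def toolR(yaw,tilt=0,flip=False):
    """jaw axis along panel x (yaw); tilt>0 lifts flange edge (rotation about panel +y)"""
    s=-1 if flip else 1
    x=np.array([0,0,-1.]);y=s*np.array([np.cos(yaw),np.sin(yaw),0]);M=np.c_[x,y,np.cross(x,y)]
    ax=np.array([-np.sin(yaw),np.cos(yaw),0])
    return (Ro.from_rotvec(ax*tilt)*Ro.from_matrix(M))
E
python3 - <<'E'
from h import *
d=dict(np.load("scene0.npz"))
P=cloud(d)
for n,(u,v) in dict(panel=(207,265),p2=(180,268),unitmid=(300,205),unitctrl=(318,220),table=(220,300),garlic=(140,285)).items(): print(n,P[v,u].round(3))
e=dict(np.load("side0.npz"));print("glass",onplane(e,[(413,252)],0).round(3), cloud(e)[238,413])
c=cams.capture("wrist");print(c["T_tool_cam"].round(3),c["intrinsics"].round(1))
print(toolR(0).as_rotvec(),toolR(0,0,True).as_rotvec(),Ro.from_rotvec(manip.state()["tcp_rot"]).as_matrix().round(3))
for nm,p in dict(pan=P[265,207],unit=P[205,300]).items():
  for yaw in (0,-.3,.3):
   for f in(False,True): print(nm,yaw,f,inverse_kinematics([p[0],p[1],.35],toolR(yaw,0,f).as_rotvec()))
E
```

```text
panel [0.557 0.186 0.02 ]
p2 [0.598 0.237 0.012]
unitmid [ 0.606 -0.153  0.033]
unitctrl [ 0.458 -0.082  0.086]
table [ 0.454  0.218 -0.001]
garlic [0.571 0.35  0.038]
glass [[ 0.534 -0.462  0.   ]] [ 0.48292483 -0.44047544  0.07446179]
[[ 0.001 -0.268  0.963 -0.146]
 [ 1.     0.    -0.001  0.   ]
 [ 0.     0.963  0.268 -0.07 ]
 [ 0.     0.     0.     1.   ]] [[363.1   0.  282.4]
 [  0.  363.1 206.1]
 [  0.    0.    1. ]]
[ 1.20919958  1.20919958 -1.20919958] [-1.20919958  1.20919958  1.20919958] [[-0.001  0.433 -0.901]
 [ 0.002 -0.901 -0.433]
 [-1.    -0.002 -0.   ]]
pan 0 False [ 2.79362299e-01  4.99867923e-02  1.64742393e+00 -4.44089210e-16
  1.44418194e+00  2.79362299e-01]
pan 0 True None
pan -0.3 False [0.2793623  0.04998679 1.64742393 0.         1.44418194 0.5793623 ]
pan -0.3 True None
pan 0.3 False [ 0.2793623   0.04998679  1.64742393  0.          1.44418194 -0.0206377 ]
pan 0.3 True None
unit 0 False [-2.86803693e-01  1.23103839e-01  1.56854730e+00 -4.44089210e-16
  1.44994151e+00 -2.86803693e-01]
unit 0 True None
unit -0.3 False [-0.28680369  0.12310384  1.5685473   0.          1.44994151  0.01319631]
unit -0.3 True None
unit 0.3 False [-0.28680369  0.12310384  1.5685473   0.          1.44994151 -0.58680369]
unit 0.3 True None
```

Run:
```python
from h import *
for n,p in (("unit",[.60,-.10,.26]),("panel",[.555,.215,.22])):
    manip.move_pose(p,toolR(0).as_rotvec())
    st=manip.state();c=cams.capture("wrist")
    cv2.imwrite(f"pics/{n}1.png",c["image"]);np.savez(f"{n}1.npz",**c,tool_pos=st["tool_pos"],tcp_rot=st["tcp_rot"]);print(st["clock"],st["tool_pos"],st["contact_force"])
```

```text
2.2833 [ 0.5998867  -0.10101118  0.25993158] [ 0.05233168 -0.28470864 -0.04196688]
3.55 [0.5555537  0.2141003  0.22024643] [-0.79752089 -0.1661266   0.79841139]
```

View pics/unit1.png

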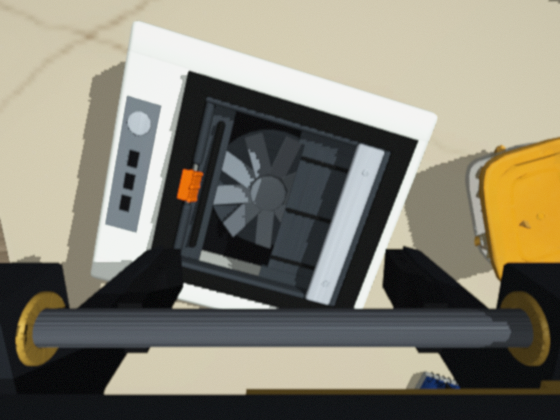

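View pics/panel1.png

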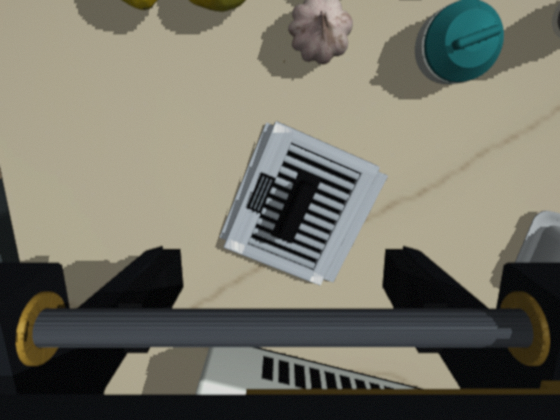

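Unit view: the white deck has corners at (137,22), (436,115) and (93,275), the orange catch is at (190,185), and the silver rail's near edge runs (362,147) to (307,300). Panel view: handle from (286,240) to (310,175), thumb rest at (260,193), and the lip edge on the right, about (385,180) to (322,283).

Run:
```python
from h import *
def load(n):
    d=dict(np.load(n+"1.npz"));return d,d
c,st=load("unit");im=c["image"];P=cloud(c,st)
g=im.astype(int);hsv=cv2.cvtColor(im,cv2.COLOR_BGR2HSV)
print("plane corners",onplane(c,[(137,22),(436,115),(93,275)],.085,st).round(4))
# white deck contour: P height + bright
m=((np.abs(P[...,2]-.085)<.006)&(hsv[...,1]<40)&(hsv[...,2]>150)).astype(np.uint8)
m[245:]=0
n,l,s,_=cv2.connectedComponentsWithStats(m);k=1+s[1:,4].argmax();print(s[1:][s[1:,4]>80])
ys,xs=np.where((l==k));Q=P[ys,xs];print("deck z",np.median(Q[:,2]))
# edge lines of deck: top edge and left edge
cnt=max(cv2.findContours((l==k).astype(np.uint8),0,2)[0],key=cv2.contourArea)
print(cv2.approxPolyDP(cnt,6,True)[:,0].tolist())
def fitline(pts):
    vx,vy,x0,y0=cv2.fitLine(np.float32(pts),cv2.DIST_HUBER,0,.001,.001).ravel();return np.array([x0,y0]),np.array([vx,vy])
def edge(pts,z):  # line through px pts on plane z
    return fitline(onplane(c,pts,z,st)[:,:2]*1.0)
# rail: silver column scan, gradient edges per row
gr=cv2.cvtColor(im,6).astype(int)
L=[];R=[]
for v in range(165,290,3):
    ul=362-(v-147)*55/153
    u=np.arange(int(ul)-14,int(ul)+10);d=gr[v,u+2]-gr[v,u-2];L.append((u[d.argmax()],v))
    u=np.arange(int(ul)+14,int(ul)+36);d=gr[v,u+2]-gr[v,u-2];R.append((u[d.argmin()],v))
for nm,E in(("railL",L),("railR",R)):
    p,dv=edge(E,.092);print(nm,p.round(4),np.degrees(np.arctan2(dv[1],dv[0])).round(2),len(E))
print("rail z",[np.median(P[v,u+8][...,2]).round(4) for u,v in L[::6]])
o=((hsv[...,0]<15)&(hsv[...,1]>180)&(hsv[...,2]>120));o[:,300:]=0;ys,xs=np.where(o);print("catch px",xs.min(),xs.max(),ys.min(),ys.max(),"z",np.median(P[ys,xs,2]),"xy",onplane(c,[(xs.mean(),ys.mean())],.092,st))
# panel
c,st=load("panel");im=c["image"];P=cloud(c,st);hsv=cv2.cvtColor(im,cv2.COLOR_BGR2HSV)
gr=cv2.cvtColor(im,6)
h=((P[...,2]>.028)&(P[...,2]<.05));h[:120]=0;h[250:]=0;h[:,:220]=0;h[:,400:]=0
ys,xs=np.where(h);Q=P[ys,xs];print("handle pts",len(Q),np.median(Q[:,2]),Q.mean(0))
r=cv2.minAreaRect(np.float32(Q[:,:2]*1000));print(r)
pl=((P[...,2]>.009)&(P[...,2]<.02));pl[:110]=0;pl[300:]=0;pl[:,:200]=0;pl[:,400:]=0
Q=P[pl];print("plate",len(Q),np.median(Q[:,2]),cv2.minAreaRect(np.float32(Q[:,:2]*1000)))
a=P[(P[...,2]>.002)&(P[...,2]<.05)&(np.arange(560)[None]>205)&(np.arange(560)[None]<400)&(np.arange(420)[:,None]>110)&(np.arange(420)[:,None]<295)]
print("all",len(a),cv2.minAreaRect(np.float32(a[:,:2]*1000)))
print("handle ends px->xy z.04",onplane(c,[(286,240),(310,175)],.04,st),"table z",np.median(P[120:200,100:180,2]))
```

```text
plane corners [[ 0.4837  0.0328  0.085 ]
 [ 0.7323 -0.0402  0.085 ]
 [ 0.4168 -0.1902  0.085 ]]
[[   96    21   341   224 17738]
 [  127   111    24    25   463]]
deck z 0.08524477392661209
[[133, 23], [96, 244], [150, 244], [188, 70], [417, 139], [379, 243], [388, 243], [433, 113]]
railL [ 0.6453 -0.1334] 73.65 42
railR [ 0.6677 -0.1395] 73.48 42
rail z [np.float64(0.0945), np.float64(0.0971), np.float64(0.0965), np.float64(0.0971), np.float64(0.0951), np.float64(0.0966), np.float64(0.0962)]
catch px 177 202 169 201 z 0.09399733989722855 xy [[ 0.5179987  -0.09977426  0.092     ]]
handle pts 1089 0.03966859940533668 [0.56938092 0.18607893 0.03900173]
((569.623291015625, 184.31417846679688), (59.81454086303711, 16.276058197021484), 66.75521087646484)
plate 10950 0.012824905963218725 ((573.2129516601562, 182.2840118408203), (140.07252502441406, 112.18743133544922), 66.58147430419922)
all 17134 ((572.5147705078125, 179.9198455810547), (195.32623291015625, 198.0155792236328), 89.41455841064453)
handle ends px->xy z.04 [[0.55972114 0.15881926 0.04      ]
 [0.58148387 0.22188261 0.04      ]] table z 0.0005485979009790254
```

Run:
```python
import cv2,numpy as np
a=cv2.imread("pics/unit1.png")[10:310,80:445];b=cv2.imread("pics/panel1.png")[110:295,205:395]
a=cv2.resize(a,None,fx=1.3,fy=1.3,interpolation=2)
b=cv2.resize(b,None,fx=1.7,fy=1.7,interpolation=2)
o=np.zeros((400,800,3),np.uint8);o[:a.shape[0],:a.shape[1]]=a[:400];o[:b.shape[0],800-b.shape[1]:]=b
cv2.imwrite("pics/zoom.png",o)
```

```text
(no output)
```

View pics/zoom.png

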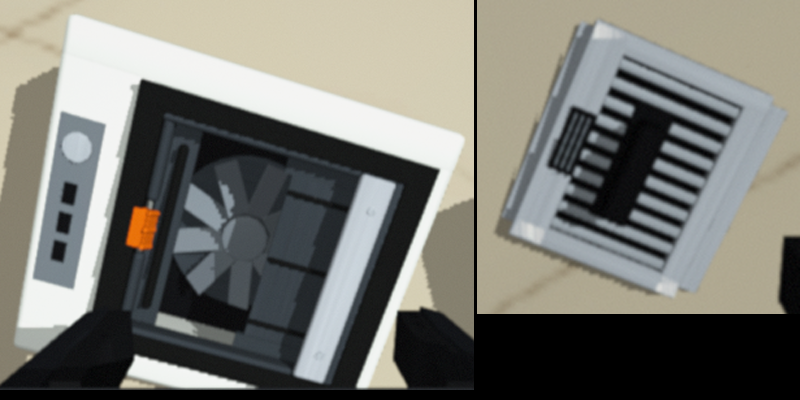

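Only wide views so far, but the numbers agree: panel origin (0.5695, 0.184), yaw −23.4°; extractor yaw −16.4°. The rail shows the frame sitting about 4 mm high. I'll grasp next and hold the panel tilted over the bay.

```bash
cat >> h.py <<'E'
YU=np.radians(-16.4);EX=np.array([np.cos(YU),np.sin(YU),0]);EY=np.array([-np.sin(YU),np.cos(YU),0])
GZ=.0175   # TCP above panel underside when gripped
def tcp_for_lip(lx,ly,lz,tilt):
    """TCP pose putting the lip's lower tip edge at extractor-axis coords (lx,ly) and height lz"""
    R=Ro.from_rotvec(EY*tilt);off=R.apply(EX*-.074+np.array([0,0,GZ]))
    return EX*lx+EY*ly+np.array([0,0,lz])+off, toolR(YU,tilt).as_rotvec()
def lip_now(st=None):
    st=st or manip.state();M=Ro.from_rotvec(st["tcp_rot"]).as_matrix()
    up=-M[:,0];px=M[:,1];l=st["tool_pos"]-up*GZ+px*.074
    return np.array([l@EX,l@EY,l[2]]),np.degrees(np.arcsin(-px[2]))
def force(n=3,dt=.02):
    F=[]
    for _ in range(n):
        F.append(manip.state()["contact_force"]);manip.dwell(dt)
    f=np.mean(F,0);return np.array([f@EX,f@EY,f[2]])
E
python3 - <<'E'
from h import *
d=dict(np.load("unit1.npz"))
for z in(.092,.096): 
  q=onplane(d,[(371.2,147.7),(318.5,301.5)],z,d);print("rail ends ey",q@EY,"ex",q@EX)
yp=np.radians(-23.4);rv=toolR(yp).as_rotvec();p=np.array([.5696,.1842,0])
manip.set_gripper(.030)
manip.move_pose(p+[0,0,.075],rv);f0=force()
manip.move_linear(p+[0,0,GZ],.08)
print("down",manip.state()["tool_pos"],force()-f0)
manip.set_gripper(.0,50);st=manip.state();print("w",st["gripper_width"],st["tool_pos"],st["clock"])
manip.move_linear(p+[0,0,.18],.15);manip.dwell(.1)
print("lifted",force()-f0,manip.state()["gripper_width"])
P,rv=tcp_for_lip(.63,.0505,.14,np.radians(14));print(P,inverse_kinematics(P,rv))
manip.move_pose(P,rv);manip.dwell(.2);st=manip.state();print(lip_now(st),force(),st["clock"])
c=cams.capture("scene");cv2.imwrite("pics/held.png",cv2.resize(c["image"][120:300,180:420],None,fx=3,fy=3))
E
```

```text
rail ends ey [ 0.12662711 -0.02688685] ex [0.66832299 0.67014718]
rail ends ey [ 0.12678207 -0.02477699] ex [0.66727313 0.66907408]
down [0.56987696 0.18425106 0.01757362] [-0.22199891 -0.73740728 -0.69533775]
w 0.015833677293147767 [0.57001738 0.18436157 0.01814322] 6.5333
lifted [ 0.18457143 -0.6318679  -2.42593993] 0.015874610173981982
[ 0.55380688 -0.11035244  0.1748824 ] [-0.24657996  0.26453536  1.74334556  0.00977209  1.37788228  0.03660377]
(array([0.6298133 , 0.05207164, 0.1401607 ]), np.float64(13.980407158262867)) [-0.28736311  0.32987429 -1.79281614] 9.25
```

View pics/held.png

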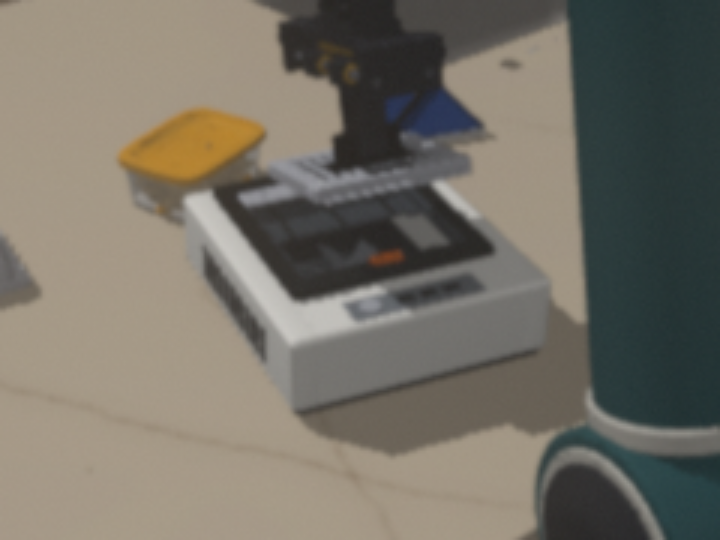

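The panel is gripped squarely and tilted lip-down above the bay, with nothing disturbed. Next I'll feel for the runners.

Run:
```python
from h import *
t=np.radians(14)
def go(lx,lz,rate=.02,tt=t): 
    p,rv=tcp_for_lip(lx,.0495,lz,tt);manip.move_linear(p,rate,rv)
go(.630,.091,.06);manip.dwell(.2);f0=force(6);print("tare",f0,lip_now())
z=.091
while z>.071:
    z-=.001;go(.630,z);f=force()-f0;l,_=lip_now();print(round(z,4),f.round(2),l.round(4))
    if f[2]>1.6: break
print(manip.state()["clock"],manip.state()["moment"]);np.save("f0.npy",f0)
```

```text
tare [-0.01565122 -0.14791561 -1.9454742 ] (array([0.63025518, 0.04953196, 0.09142473]), np.float64(13.960003709064074))
0.09 [-0.47  0.09 -0.12] [0.6299 0.0495 0.0899]
0.089 [ 0.14 -0.29  0.54] [0.6299 0.0495 0.0889]
0.088 [-0.02  0.16 -0.22] [0.63   0.0495 0.0879]
0.087 [0.4  0.06 0.07] [0.6299 0.0495 0.0869]
0.086 [-0.17  0.6   0.02] [0.63   0.0495 0.0859]
0.085 [-0.29 -0.32 -0.09] [0.63   0.0495 0.0849]
0.084 [0.33 0.16 0.24] [0.63   0.0495 0.0839]
0.083 [0.08 0.33 0.43] [0.63   0.0495 0.0829]
0.082 [0.37 0.09 0.12] [0.6301 0.0495 0.082 ]
0.081 [-0.75  0.09  3.14] [0.6301 0.0495 0.0814]
13.6167 [ 0.01143581 -0.08976393  0.00921306]
```

Run:
```python
from h import *
t=np.radians(14);f0=np.load("f0.npy")
def go(lx,lz,rate=.02,tt=t): 
    p,rv=tcp_for_lip(lx,.0495,lz,tt);manip.move_linear(p,rate,rv)
go(.630,.0823);print("off",(force()-f0).round(2),lip_now())
go(.652,.0823,.03)
x=.652
while x<.676:
    x+=.001;go(x,.0823);f=force()-f0;l,_=lip_now();print(round(x,4),f.round(2),l.round(4))
    if f[0]<-3.6 or abs(f[2])>3: break
print(manip.state()["clock"])
```

```text
off [-0.05 -0.26 -0.  ] (array([0.62988739, 0.04952543, 0.08200417]), np.float64(14.011674917404134))
0.653 [-0.18  0.44  0.57] [0.6529 0.0495 0.0824]
0.654 [-0.26  0.35 -0.29] [0.654  0.0495 0.0823]
0.655 [0.07 0.84 0.14] [0.655  0.0495 0.0823]
0.656 [0.12 0.96 0.3 ] [0.656  0.0495 0.0823]
0.657 [ 0.51  0.19 -0.2 ] [0.657  0.0495 0.0823]
0.658 [ 0.02 -0.07 -0.18] [0.658  0.0495 0.0823]
0.659 [-0.06  0.03  0.37] [0.659  0.0495 0.0823]
0.66 [0.48 0.24 0.04] [0.66   0.0495 0.0823]
0.661 [-0.2   0.13 -0.01] [0.6611 0.0495 0.0823]
0.662 [ 0.03 -0.55  0.05] [0.662  0.0495 0.0823]
0.663 [-0.38  0.22 -0.15] [0.663  0.0495 0.0823]
0.664 [-0.74  0.27  0.08] [0.6636 0.0495 0.0821]
0.665 [-2.35  0.42  0.9 ] [0.6645 0.0495 0.0821]
0.666 [-4.6  -0.04  1.66] [0.6653 0.0495 0.0821]
19.0
```

Run:
```python
from h import *
f0=np.load("f0.npy");x=.6662;SEAT=.0815
def go(xm,lz,deg,rate):
    t=np.radians(deg);p,rv=tcp_for_lip(xm-.002*np.sin(t),.0495,lz,t);manip.move_linear(p,rate,rv)
for deg in(12,10,8,6.5,5.5,5,4.5,4):
    go(x,.0820,deg,.02);f=force()-f0;l,a=lip_now();fl=(l[2]+.134*np.sin(np.radians(a))-SEAT)*1e3
    print(deg,round(x,4),f.round(2),l.round(4),a.round(2),"flange",fl.round(1))
    if fl<11.5 and f[2]>2.5: break
    if abs(f[0])>8 or abs(f[2])>6: break
    x+=np.clip((4.4+f[0])/2.4e3,-.0012,.0012) if abs(4.4+f[0])>.8 else 0
print(manip.state()["clock"])
```

```text
12 0.6662 [-5.64 -0.2   1.49] [0.6653 0.0495 0.0819] 12.06 flange 28.4
10 0.6657 [-4.77  0.36  1.16] [0.6652 0.0495 0.082 ] 10.05 flange 23.8
8 0.6657 [-4.52 -0.18  1.01] [0.6654 0.0495 0.082 ] 8.04 flange 19.2
6.5 0.6657 [-4.41 -0.11  0.51] [0.6654 0.0495 0.082 ] 6.54 flange 15.7
5.5 0.6657 [-4.08  0.19  0.06] [0.6656 0.0495 0.082 ] 5.51 flange 13.4
5 0.6657 [-3.89  0.51 -0.16] [0.6656 0.0495 0.082 ] 4.99 flange 12.1
4.5 0.6657 [-3.28  0.44 -0.04] [0.6656 0.0495 0.082 ] 4.49 flange 11.0
4 0.6661 [-4.87 -0.02  0.15] [0.6658 0.0495 0.082 ] 4.02 flange 9.9
21.525
```

Run:
```python
from h import *
manip.set_gripper(.030);st=manip.state();M=Ro.from_rotvec(st["tcp_rot"]).as_matrix()
np.save("rel.npy",st["tool_pos"])
manip.move_linear(st["tool_pos"]-M[:,0]*.06,.12)
p=st["tool_pos"]+[0,0,.14];p=p-EX*.03+EY*0.0
manip.move_pose(p,toolR(YU).as_rotvec());st=manip.state();c=cams.capture("wrist");cv2.imwrite("pics/rel.png",c["image"]);np.savez("rel.npz",**c,tool_pos=st["tool_pos"],tcp_rot=st["tcp_rot"])
print(st["clock"],st["tool_pos"])
```

```text
23.0333 [ 0.55522282 -0.11181599  0.2457753 ]
```

View pics/rel.png

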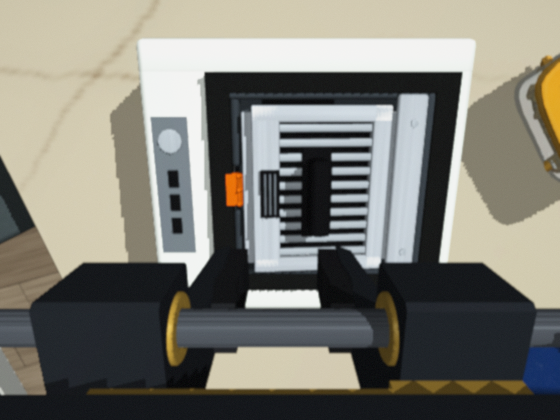

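The panel lies in the bay, with its lip under the rail at about (395,185) and the flange beside the orange catch at (235,190). The thumb rest is at (270,193). I'll check the tilt by depth, then press.

Run:
```python
from h import *
d=dict(np.load("rel.npz"));P=cloud(d,d)
for n,(a,b,u,v) in dict(near=(115,245,256,276),far=(115,245,372,386),flange=(120,170,244,249),rail=(110,240,402,425),thumb=(175,215,262,277),deck=(48,62,200,420)).items():
    q=P[a:b,u:v].reshape(-1,3);print(n,"z",np.median(q[:,2]).round(4),"ex",np.median(q@EX).round(4),"ey",np.median(q@EY).round(4))
p=(EX*(.6656-.074-.038)+EY*.0495);print("thumb expected",p)
manip.set_gripper(0.,20)
rv=toolR(YU).as_rotvec()
h=.0815+.016+9.9e-3*(.074+.038)/.134
manip.move_pose(p+[0,0,h+.02],rv);manip.dwell(.2);f0=force(6);np.save("f1.npy",f0)
print(manip.state()["clock"],manip.state()["tool_pos"],"expected top",h)
z=h+.006;
manip.move_linear(p+[0,0,z],.05)
log=[]
while z>.085:
    z-=.001;manip.move_linear(p+[0,0,z],.012);f=force(2)-f0;st=manip.state();print(round(z,4),st["tool_pos"][2].round(4),f.round(2))
    if f[2]>7.5: break
print(manip.state()["clock"])
```

```text
near z 0.1032 ex 0.5513 ey 0.0617
far z 0.0958 ex 0.6446 ey 0.0598
flange z 0.0947 ex 0.5354 ey 0.0881
rail z 0.0956 ex 0.6729 ey 0.0639
thumb z 0.1057 ex 0.5542 ey 0.0493
deck z 0.0853 ex 0.5859 ey 0.157
thumb expected [ 0.54505212 -0.10881819  0.        ]
24.5083 [ 0.54679367 -0.10923875  0.12802432] expected top 0.10577462686567164
0.1108 0.1109 [-0.25 -0.72 -0.  ]
0.1098 0.1098 [-0.15 -0.08  0.15]
0.1088 0.1087 [ 0.02  0.21 -0.01]
0.1078 0.1077 [-0.03  0.2   0.08]
0.1068 0.1067 [-0.18 -0.31  0.01]
0.1058 0.1059 [0.43 0.35 0.41]
0.1048 0.1048 [-0.37  0.38  1.72]
0.1038 0.1036 [-0.4  0.1  2.2]
0.1028 0.1025 [-0.29 -0.4   0.12]
0.1018 0.1016 [-0.49  0.62  0.62]
0.1008 0.1007 [ 0.23 -0.45  0.22]
0.0998 0.0998 [-0.68 -0.32  0.47]
0.0988 0.0987 [0.07 0.35 0.09]
0.0978 0.0981 [-2.41 -0.31  4.6 ]
0.0968 0.0974 [-3.43 -0.29  7.44]
0.0958 0.0967 [-4.82 -0.8   9.14]
29.475
```

Run:
```python
from h import *
st=manip.state();manip.move_linear(st["tool_pos"]+[0,0,.04],.12)
manip.move_pose(np.array([.55522282,-.11181599,.2457753]),toolR(YU).as_rotvec());manip.dwell(.1);st=manip.state();c=cams.capture("wrist")
np.savez("pr.npz",**c,tool_pos=st["tool_pos"],tcp_rot=st["tcp_rot"])
cv2.imwrite("pics/pr.png",cv2.resize(c["image"][80:290,190:450],None,fx=2.85,fy=2.85,interpolation=2))
P=cloud(c,st);print(st["clock"])
for n,(a,b,u,v) in dict(near=(115,245,256,276),far=(115,245,372,386),flange=(120,170,244,249),rail=(110,240,402,425),thumb=(175,215,262,277),deck=(48,62,200,420)).items():
    q=P[a:b,u:v].reshape(-1,3);print(n,"z",np.median(q[:,2]).round(4),"ex",np.median(q@EX).round(4))
```

```text
30.5833
near z 0.0958 ex 0.5488
far z 0.0946 ex 0.6419
flange z 0.0863 ex 0.5326
rail z 0.0957 ex 0.6695
thumb z 0.0986 ex 0.5517
deck z 0.0853 ex 0.5834
```

View pics/pr.png

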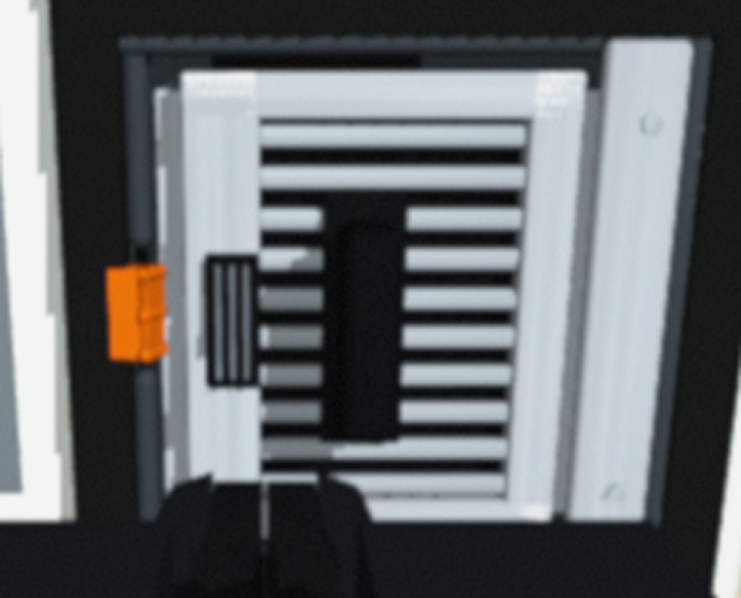

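The panel now lies nearly level, with the catch nose at (160,310) overlapping the flange edge and the lip tucked under the rail. Depth puts the near side about 1 mm high, so I'll check whether the catch has really closed over the flange.

Run:
```python
from h import *
out=[]
for n in("unit1","rel","pr"):
    d=dict(np.load(n+".npz"));P=cloud(d,d);im=d["image"];hsv=cv2.cvtColor(im,cv2.COLOR_BGR2HSV)
    o=((hsv[...,0]<18)&(hsv[...,1]>150)&(hsv[...,2]>90));o[:,350:]=0;ys,xs=np.where(o)
    q=onplane(d,np.c_[xs,ys],.0925,d)@EX;print(n,"orange ex",np.percentile(q,[1,50,99]).round(4),len(q),"z pct",np.percentile(P[ys,xs,2],[5,50,95]).round(4))
    ex=P@EX;ey=P@EY
    m=(abs(ey-.052)<.075)&(P[...,2]>.09)&(P[...,2]<.11)&(np.arange(420)[:,None]<255)&(ex<.650)&(ex>.538)&(hsv[...,2]>130)
    if n!="unit1":
        A=np.c_[ex[m],ey[m],np.ones(m.sum())];k=np.linalg.lstsq(A,P[m][:,2],rcond=None)[0];print(" plate tilt deg",np.degrees(-k[0]).round(2),"roll",np.degrees(k[1]).round(2),"z at .552,.650",(k[0]*np.array([.531,.5515,.65])+k[1]*.05+k[2]).round(4))
        h=(P[...,2]>.112)&(P[...,2]<.135)&(ex>.55)&(ex<.63)&(np.arange(420)[:,None]<250);print(" handle ex/ey",np.median(ex[h]).round(4),np.percentile(ey[h],[1,99]).round(3),np.median(P[h][:,2]).round(4))
    r=(ex>.661)&(ex<.677)&(abs(ey-.06)<.05)&(hsv[...,2]>110)&(np.arange(420)[:,None]<255);A=np.c_[ex[r],np.ones(r.sum())]
    print(" rail z",np.median(P[r][:,2]).round(4))
    dk=(abs(P[...,2]-.085)<.004)&(ey>.145)&(ey<.165);A=np.c_[ex[dk],ey[dk],np.ones(dk.sum())];k=np.linalg.lstsq(A,P[dk][:,2],rcond=None)[0];print(" deck tilt",np.degrees(-k[0]).round(2))
    # profile of median z vs ex near catch (either side of it)
    for lo,hi in((.062,.095),(.035,.066)):
        print(" prof",[(round(x*1e3,1),np.median(P[...,2][(abs(ex-x)<.001)&(ey>lo)&(ey<hi)&(np.arange(420)[:,None]<250)]).round(4)) for x in np.arange(.520,.546,.002)])
    cx,cy=proj(d,EX*.535+EY*.05+np.array([0,0,.09]),d)[0].astype(int);w=im[max(cy-45,0):cy+45,cx-35:cx+35];out.append(cv2.resize(w,(260,334),interpolation=2))
cv2.imwrite("pics/catch.png",np.hstack(out))
```

```text
unit1 orange ex [0.5164 0.5253 0.5343] 662 z pct [0.0889 0.0939 0.0963]
 rail z 0.0958
 deck tilt 0.08
 prof [(np.float64(520.0), np.float64(0.0938)), (np.float64(522.0), np.float64(0.0931)), (np.float64(524.0), np.float64(0.0895)), (np.float64(526.0), np.float64(0.0899)), (np.float64(528.0), np.float64(0.0896)), (np.float64(530.0), np.float64(0.0847)), (np.float64(532.0), np.float64(0.0781)), (np.float64(534.0), np.float64(0.0782)), (np.float64(536.0), np.float64(0.0836)), (np.float64(538.0), np.float64(0.0845)), (np.float64(540.0), np.float64(0.0841)), (np.float64(542.0), np.float64(0.0779)), (np.float64(544.0), np.float64(0.077)), (np.float64(546.0), np.float64(0.0768))]
 prof [(np.float64(520.0), np.float64(0.0939)), (np.float64(522.0), np.float64(0.094)), (np.float64(524.0), np.float64(0.0941)), (np.float64(526.0), np.float64(0.0944)), (np.float64(528.0), np.float64(0.0955)), (np.float64(530.0), np.float64(0.0937)), (np.float64(532.0), np.float64(0.0897)), (np.float64(534.0), np.float64(0.0785)), (np.float64(536.0), np.float64(0.0836)), (np.float64(538.0), np.float64(0.0845)), (
[... 2200 characters left out ...]
np.float64(542.0), np.float64(0.0955)), (np.float64(544.0), np.float64(0.0955)), (np.float64(546.0), np.float64(0.0957))]
 prof [(np.float64(520.0), np.float64(0.0939)), (np.float64(522.0), np.float64(0.094)), (np.float64(524.0), np.float64(0.0941)), (np.float64(526.0), np.float64(0.0944)), (np.float64(528.0), np.float64(0.0959)), (np.float64(530.0), np.float64(0.0935)), (np.float64(532.0), np.float64(0.0901)), (np.float64(534.0), np.float64(0.0868)), (np.float64(536.0), np.float64(0.0866)), (np.float64(538.0), np.float64(0.0865)), (np.float64(540.0), np.float64(0.0952)), (np.float64(542.0), np.float64(0.0955)), (np.float64(544.0), np.float64(0.0955)), (np.float64(546.0), np.float64(0.098))]
```

View pics/catch.png

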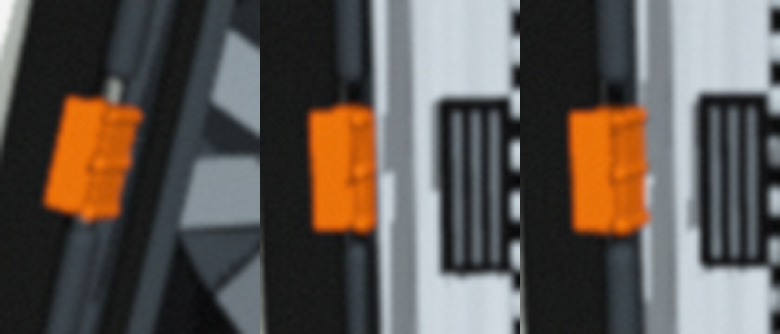

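The catch's rear edge and slope read the same as when free. The flange edge (ex 0.530) lies under the nose (0.533), so it looks latched, but there is about 0.5° of residual tilt. I'll press once more in fine steps within 10 N to confirm, then look again.

Run:
```python
from h import *
rv=toolR(YU).as_rotvec();p=EX*.5526+EY*.0495
manip.move_pose(p+[0,0,.112],rv);manip.dwell(.2);f0=force(6);z=.1000
manip.move_linear(p+[0,0,z],.05)
while z>.092:
    z-=.0005;manip.move_linear(p+[0,0,z],.012);f=force(2)-f0;st=manip.state();print(round(z,4),st["tool_pos"][2].round(4),f.round(2))
    if f[2]>8.8: break
manip.dwell(.3);print("hold",(force(3)-f0).round(2),manip.state()["tool_pos"][2])
manip.move_linear(p+[0,0,.14],.1)
manip.move_pose(np.array([.55522282,-.11181599,.2457753]),rv);manip.dwell(.15);st=manip.state();c=cams.capture("wrist")
np.savez("pr2.npz",**c,tool_pos=st["tool_pos"],tcp_rot=st["tcp_rot"]);print(st["clock"])
im=c["image"];hsv=cv2.cvtColor(im,cv2.COLOR_BGR2HSV);P=cloud(c,st);ex=P@EX;ey=P@EY;row=np.arange(420)[:,None]
m=(abs(ey-.052)<.075)&(P[...,2]>.09)&(P[...,2]<.11)&(row<255)&(ex<.650)&(ex>.538)&(hsv[...,2]>130)
A=np.c_[ex[m],ey[m],np.ones(m.sum())];k=np.linalg.lstsq(A,P[m][:,2],rcond=None)[0];print("tilt",np.degrees(-k[0]).round(2),"z",(k[0]*np.array([.531,.591,.65])+k[1]*.05+k[2]).round(4))
for a,b in((.536,.010),(.541,.010),(.548,0),(.643,0)): 
    s=(abs(ex-a)<.002)&(abs(ey-.085)<.02)&(row<250);print(a,np.median(P[...,2][s]).round(4))
h=(P[...,2]>.112)&(P[...,2]<.135)&(ex>.55)&(ex<.63)&(row<250);print("handle",np.median(ex[h]).round(4),np.median(P[h][:,2]).round(4))
```

```text
0.0995 0.0996 [-0.66  0.6   0.71]
0.099 0.099 [0.25 0.29 0.14]
0.0985 0.0985 [0.59 0.4  0.62]
0.098 0.0983 [-1.26 -0.87  3.34]
0.0975 0.0979 [-1.4  -0.63  5.22]
0.097 0.0976 [-3.08  0.17  5.93]
0.0965 0.0973 [-3.36 -0.59  7.41]
0.096 0.0969 [-4.64  0.14  8.44]
0.0955 0.0965 [-4.32  0.04  9.91]
hold [-4.03  0.04  8.96] 0.09658379748428808
36.075
tilt 0.62 z [0.095  0.0943 0.0937]
0.536 0.0866
0.541 0.0954
0.548 0.0956
0.643 0.0948
handle 0.5909 0.1217
```

Run:
```python
from h import *
c=cams.capture("scene");cv2.imwrite("pics/end.png",c["image"][120:380,90:400])
print(manip.state()["clock"],manip.state()["contact_force"].round(1));order.close_job()
```

```text
36.175 [0.8 0.4 0.3]
the job is handed in; nothing more can be done
```

View pics/end.png

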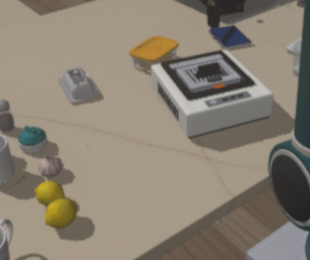

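The filter panel is back in the bay with the catch over its near edge, but my last check read about half a degree of tilt, not dead level. I handed the job in at 36 s, with the gripper clear above the bay.

**What I did:** I gripped the panel by its handle and found the runners by touch, with the seat at about 81.5 mm (3.5 mm above nominal). I slid the lip under the rail at 14° until it was about 1.5 mm into the seal. I then swung the panel down to 4°, let go, and pressed the thumb rest twice. The highest force I read was about 10 N.

**Checks that agreed:**
- **Catch:** its position matches its free position before the panel went in, and it overlaps the flange by about 2 mm in plan.
- **Latching:** during the second press the flange went about 1 mm below level and returned to the same place, which fits a latched panel.
- **Position:** the handle is within about 1 mm of the frame centre I felt.
- **Other objects:** the garlic and lemons are unmoved in the final picture. The glass is outside that picture, but the arm never went near it.

**Checks that disagreed:**
- **Level:** depth images showed about 0.6° of tilt, about 0.5° after correcting for the deck's own reading. The thumb rest was also touched about 1 mm higher than for a level panel. A flange 1 mm high doesn't fit under the catch nose as described, so it may be a measurement offset or a small real tilt.
- **Click:** I didn't register a distinct click at 5 to 10 N. The flange passed the nose at only about 2 N on the first press.

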